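# Seat a lens barrel in a V-block and hold it for strapping

## Robot

A 6-joint arm with a two-finger parallel gripper is mounted at the origin on a cart in front of the work surface, level with it; the furniture and walls round the work are solid. World frame = base frame: x ahead of the robot, y to its left, z up, the work surface at z = 0. Lengths are in m, angles in degrees, forces in N, time in s.
With the tool pointing down it reaches from about 0.375 to 0.75 m from the base axis. Payload 9 kg.
Tool frame: the origin (TCP) lies between the finger pads, 19 mm behind the fingertips; this is the grasp point; z points along the fingers, y is the direction in which the jaws open and shut (so a half turn about z gives the same grasp; the last joint's range is limited). The gripper opens to 85 mm and grips with 20 to 120 N. Pads are 22 mm wide; open, the fingers measure 114 mm over their backs; the gripper's body (76 mm by 85 mm) begins 54 mm behind the grasp point. The pads swing forward as they close: fully open they stand 13 mm farther back than shut.
Start: joints at [-84.551, 5.964, 5.575, 89.605, 0, 77.527], TCP at [0.185, -0.571, 0.25] pointing down, gripper open.
Joint ranges: [-171.21, 171.21], [-48.23, 106.86], [-62.78, 66.21], [-105.2, 120.99], [-86.42, 89.51], [-180, 180]. Speed limits (degrees/s): [127.2, 127.2, 147.25, 180, 180, 180].

## Interface

Orientations are given as [roll, pitch, yaw] about the fixed x, y, z axes, in that order (R = Rz(yaw) Ry(pitch) Rx(roll)).
In Python, from plant import robot gives the robot as it stands. Calls block until the motion is done:
- robot.move_pose(position, orientation): joint-space move of the TCP to a pose.
- robot.line_to(position, vel=0.15, rotation=None, guard=None): straight line of the TCP; rotation=None keeps the orientation; vel is the mean speed in m/s. With guard (N) it stops when the force on the tool has changed by that much, and returns True; else False.
- robot.goto_joints(angles): joint-space move.
- robot.set_gripper(opening): finger opening in m; the grip force is fixed at half the most; returns when the fingers have stopped.
- robot.pause(seconds).
- robot.ik(position, orientation): joint angles nearest the present ones, or None.
- robot.observe(): the state.
- robot.grab_frame(name): name is "side" or "top" or "wrist"; returns the picture (480x640x3 uint8, blue, green, red); there is no depth.
- robot.get_calibration(name): a dict with "vertical_fov" (degrees; the focal length in pixels is half the picture's height over the tangent of half this angle, whatever the lens; pixels are square), "cx", "cy" (the principal point, pixels), "rvec" (rotation vector, rad) and "tvec" (3), from world to camera coordinates, as OpenCV has them. Camera axes: x right, y down, z forward; pixel columns grow to the right and rows downward; lengths in m; the calibration is good to about 2 mm. A picture is of the moment at which its call begins: read the wrist's pose just before it. get_calibration takes no time and is no camera call; for the wrist camera it gives the pose at the moment of the call.
A pose or a line that the arm cannot do raises robot.IKError and nothing moves.
- robot.job_done(): hands the job in, once; it reports no verdict.
The state is a dict: "time": time; "q": joint angles; "qvel": joint speeds; "joint_torque": joint torques, N m; "tool_pos": TCP position; "tcp_rot": TCP orientation; "ft_force": force on the tool from outside, world axes, zero at the start; "torque": the same for the moment, N m; "gripper_width": finger opening in m.
Only numpy, scipy, OpenCV 4.12 (cv2) and the standard library are available. Lean on these libraries where they do the work, as an engineer would, in place of code of your own. Each camera call takes 0.05 s, during which the arm holds its last target. There are 200 camera calls.

## Task

Take the lens barrel with the yellow ring out of the rack, gripping it gently, and lay it in the V-block with its brass front end up against the end stop. Press it lightly down onto both flanks of the V and finish while still gripping and pressing it there, so that I can screw the strap on; leave the blue-ringed barrel, the strap and the hex keys where they are.

Things in the scene. Friction and masses are not known exactly. Their poses are not given: they have to be found in the camera images.
- yellow_barrel: lens barrel to seat: black cylinder 120 mm long, axis level, 130-210 g. Origin on the axis at mid-length, x axis along it to the front. Grey grooved waist to grip, 28 mm diameter, x = -20 to 20 mm; bearing lands 30 mm diameter out to x = +/-56. Yellow ring at x = 46-50. Glass inside: grip with 20 to 30 N (over 40 N per finger is too much), push on the fixture under 30 N, never drop
- yellow_barrel_front (a point): centre of the brass front end face (a ring 26 mm in diameter, 4 mm long) of the yellow-ringed barrel, 60 mm in front of its origin, on the axis. The rear end is a steel ring, 24 mm in diameter, 60 mm behind the origin
- blue_barrel: the other barrel, the same in size and build but with a blue ring and an aluminium front ring; lies in the other slot of the rack and stays there. Origin and axes as for the yellow one
- rack: fixed grey-blue plastic rack 136 x 156 mm, origin at the centre of its underside; two slots along its x at y = +38 and -38 mm, either barrel in either slot, front ends to +x. A barrel's axis lies 36 mm above the work surface on two notched ribs 10 mm thick, 32 mm high, at x = +/-40; between them only the 6 mm base, so that fingers can straddle the waist
- vblock: fixed V-block fixture: base plate x = -67 to 83 mm, 86 mm wide, 10 mm thick; two grey saddles 64 mm wide, 42 mm high at x = -52 to -30 and 30 to 52 mm, between them a gap for the fingers with only the base plate in it. The rigid 90-degree V runs along x and opens upward. Origin on the work surface below the middle of the V; +x points to the end stop
- seat (a point): where the origin of a fully seated barrel lies: on the V's axis midway between the saddles, 41.2 mm above the work surface
- stop_face (a point): the front of the forked steel and white plastic end stop, on the axis of a seated barrel, 60 mm from the seat towards the V-block's +x; the fork is 44 mm wide and reaches from the base plate to 56 mm above the work surface
- left_flank: left halves (vblock's +y) of both saddles, whose flank slopes up at 45 degrees to the left; fixed to the V-block, same origin and axes. A seated land touches it along a line 10.6 mm from the middle of the V, 10.6 mm below the barrel's axis. Polished (friction about 0.2): a downward push of 5 to 20 N in the middle seats the barrel on both flanks
- right_flank: the right halves (vblock's -y) of both saddles, mirror image of the left
- strap: bystander: loose aluminium clamp strap, 72 x 16 mm, 22 mm high, with two knurled thumbscrews; origin at the centre of its underside
- hex_keys: bystander: black folding hex key set, about 69 x 24 x 19 mm; origin at the centre of its underside
Not all that is in view belongs to the job. There is more than one size of the rack; the one meant has the size given above.

How it is judged (in metres and radians):
On the way, in this order (a step that is already met when the one before it is completed fails the run):
1. the yellow-ringed barrel is gripped and lifted out of the rack (height (world z) of yellow_barrel above 0.058 m and contact force between the fingers and yellow_barrel above 5 N and contact force between yellow_barrel and rack below 0.05 N), for 0.2 s.
2. it lies down in the V, in the grip (horizontal distance between seat and yellow_barrel below 0.02 m and z of yellow_barrel in the frame of seat below 0.002 m and contact force between the fingers and yellow_barrel above 5 N), for 0.2 s.
At the end, for the whole second after the job is handed in: The yellow-ringed barrel lies in the V, within 1.5 mm of its seat in height and sideways and 0.03 rad in direction, brass end within 2 mm of the end stop, pressing on each flank with more than 1.5 N; the fingers still grip it about the waist (over 10 N, TCP within 32 mm of its middle); at rest (z of yellow_barrel in the frame of seat between -0.002 and 0.0015 m and y of yellow_barrel in the frame of seat between -0.0015 and 0.0015 m and angle between the x axis of yellow_barrel and the x axis of vblock, either way round below 0.03 rad and x of yellow_barrel_front in the frame of stop_face between -0.002 and 0.002 m and contact force between yellow_barrel and left_flank above 1.5 N and contact force between yellow_barrel and right_flank above 1.5 N and contact force between the fingers and yellow_barrel above 10 N and distance between the grasp point and yellow_barrel below 0.032 m and linear speed of yellow_barrel below 0.01 m/s); the arm keeps its last pose, push and grip.
It fails at once if the barrel is squeezed too hard (over 95 N from the fingers together) (contact force between the fingers and yellow_barrel above 95 N).
It fails at once if the barrel is pushed onto the fixture with more than 45 N (contact force between yellow_barrel and vblock above 45 N).
It fails at once if the barrel is let fall (contact force between the fingers and yellow_barrel below 0.05 N and linear speed of yellow_barrel above 0.3 m/s).
It fails at once if the blue-ringed barrel is disturbed (moved more than 10 mm) (distance of blue_barrel from where it was at the start of the episode above 0.01 m).
It fails at once if the strap or the hex keys are knocked away (more than 20 mm) (distance of any of strap, hex_keys from where it was at the start of the episode above 0.02 m).
It also fails if it takes over 42 s, if anything falls off the work surface, if the arm or the gripper's body presses on something with over 40 N, if the wrist force passes 120 N, or if a joint passes its speed limit or range.

## Working session

There is one attempt and no reset: what is moved stays moved. The work goes in short steps, each a Python script; the robot and the scene stay as the last script left them, time stands still between calls to the robot, and variables do not carry over. Pictures are saved under pics/ and viewed, about 8 in all and at most 12, crops included, and the job is handed in when it is done.

```bash
ls; mkdir -p pics
python3 - <<'E'
from plant import robot
import cv2,numpy as np
for n in ["side","top","wrist"]:
    c=robot.get_calibration(n); print(n,c)
    cv2.imwrite(f"pics/{n}0.png",robot.grab_frame(n))
print(robot.observe())
E
```

```text
pics
side {'vertical_fov': 45.14529460722386, 'cx': 311.3488109182371, 'cy': 238.62391430241695, 'rvec': array([ 2.07288557, -0.25608219,  0.16636895]), 'tvec': array([-0.52407994,  0.09167279,  1.48036573])}
top {'vertical_fov': 52.45956374158135, 'cx': 321.81427418061025, 'cy': 244.16837729486636, 'rvec': array([ 2.17009423, -2.20310968,  0.03189205]), 'tvec': array([-0.07174398,  0.5453157 ,  1.00406471])}
wrist {'vertical_fov': 69.17702913639197, 'cx': 318.7039729754458, 'cy': 234.68256132582314, 'rvec': array([-2.32126681,  1.68835936,  0.27663431]), 'tvec': array([-0.59923009, -0.04015026,  0.38062612])}
{'time': 0.15, 'q': array([-8.45506423e+01,  5.98841772e+00,  5.53717695e+00,  8.96060610e+01,
        1.12859892e-03,  7.75269372e+01]), 'qvel': array([-0.0824805 , -0.03644367,  0.05036751, -0.00653633, -0.07451175,
        0.06106587]), 'joint_torque': array([ 3.30771029e-03, -5.57355022e+01,  5.04006922e+01,  1.25890641e-02,
       -2.28369167e-04, -1.49285768e-05]), 'tool_pos': array([ 0.18463056, -0.57063135,  0.24942376]), 'tcp_rot': array([-1.79944294e+02, -1.34780289e-02,  1.79224133e+01]), 'ft_force': array([ 0.49525754, -0.33589414,  0.36257654]), 'torque': array([ 0.03606208, -0.03922758, -0.01801157]), 'gripper_width': 0.08527138047650644}
```

View pics/top0.png

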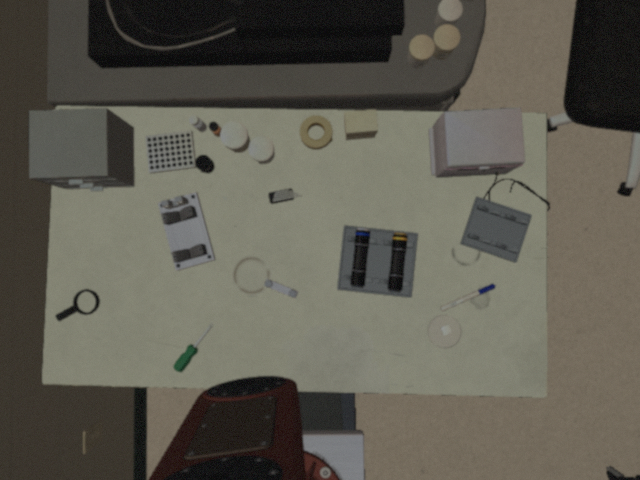

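View pics/side0.png

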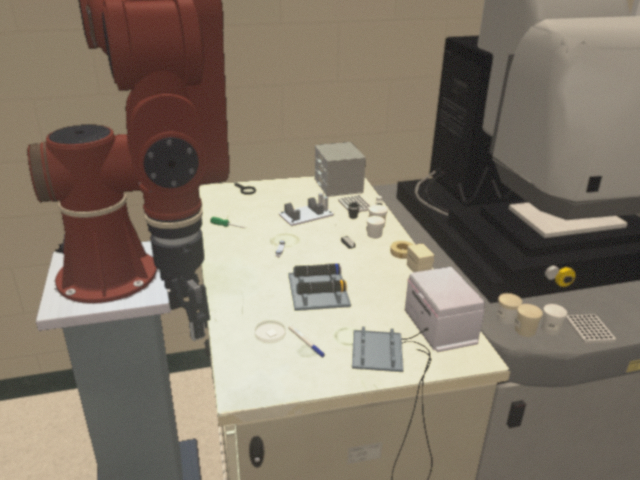

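```bash
cat > h.py <<'E'
from plant import robot
import cv2,numpy as np
def cam(n):
    c=robot.get_calibration(n); f=240/np.tan(np.radians(c["vertical_fov"]/2))
    return np.array([[f,0,c["cx"]],[0,f,c["cy"]],[0,0,1]]),cv2.Rodrigues(c["rvec"])[0],np.array(c["tvec"])
def ray(C,uv):
    K,R,t=C; d=R.T@np.linalg.solve(K,[uv[0],uv[1],1]); return -R.T@t,d
def onz(C,uv,z):
    o,d=ray(C,uv); return o+d*(z-o[2])/d[2]
def proj(C,P):
    K,R,t=C; p=K@(R@np.array(P)+t); return p[:2]/p[2]
def snap(n,name):
    C=cam(n); im=robot.grab_frame(n); cv2.imwrite("pics/%s.png"%name,im); return C,im
E
python3 - <<'E'
from h import *
im=cv2.imread("pics/top0.png")
a=cv2.resize(im[180:300,140:300],(800,600),interpolation=cv2.INTER_CUBIC)[:, :]
b=cv2.resize(im[215:305,325:425],(400,360),interpolation=cv2.INTER_CUBIC)
a=cv2.resize(im[180:290,140:310],None,fx=4,fy=4,interpolation=cv2.INTER_CUBIC)[:, :400]
o=np.zeros((440,800,3),np.uint8); o[:,:400]=a; o[:360,400:]=b
o=np.clip(o*1.4,0,255).astype(np.uint8)
cv2.imwrite("pics/crop1.png",o)
C=cam("top")
for uv in [(187,230),(398,262),(360,258),(284,196),(280,288),(378,261)]: print(uv,onz(C,uv,0.03).round(3))
E
```

```text
(187, 230) [0.577 0.198 0.03 ]
(398, 262) [ 0.504 -0.235  0.03 ]
(360, 258) [ 0.514 -0.158  0.03 ]
(284, 196) [ 0.644 -0.004  0.03 ]
(280, 288) [0.455 0.007 0.03 ]
(378, 261) [ 0.507 -0.195  0.03 ]
```

View pics/crop1.png

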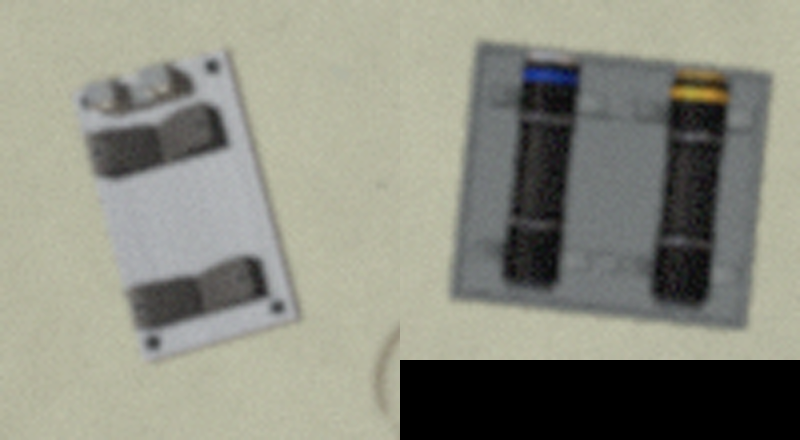

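View pics/both.png

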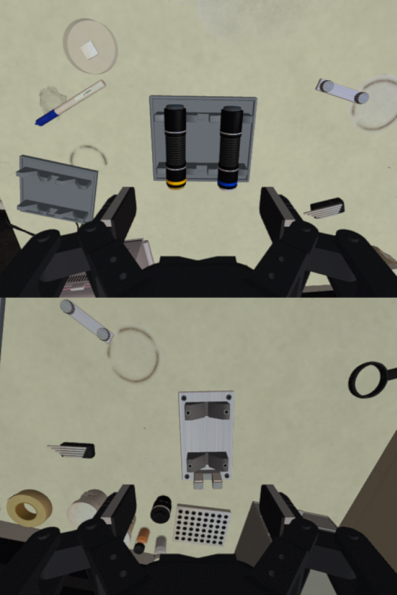

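```bash
cat > meas.py <<'E'
from h import *
L=lambda n:(lambda d:(d["K"],d["R"],d["t"]))(np.load("pics/%s.npz"%n))
def rectz(C,cnt,z):
    P=np.array([onz(C,p,z)[:2] for p in cnt.reshape(-1,2).astype(float)],np.float32)
    return cv2.minAreaRect(P)
def comp(m,near):
    n,l,st,ce=cv2.connectedComponentsWithStats(m.astype(np.uint8)); i=l[near[1],near[0]]
    return (l==i).astype(np.uint8),st[i]
def outer(m): return max(cv2.findContours(m,cv2.RETR_EXTERNAL,cv2.CHAIN_APPROX_NONE)[0],key=len)
E
python3 - <<'E'
from meas import *
a=cv2.imread("pics/w_rack.png");b=cv2.imread("pics/w_v.png");Ca,Cb=L("w_rack"),L("w_v")
for im,uv in [(a,(330,270)),(a,(283,240)),(a,(284,297)),(a,(330,100)),(b,(335,205)),(b,(295,205)),(b,(380,205)),(b,(250,200))]: print(uv,im[uv[1],uv[0]])
hsv=cv2.cvtColor(a,cv2.COLOR_BGR2HSV)
# yellow ring and dark body
ym=((hsv[...,0]>18)&(hsv[...,0]<34)&(hsv[...,1]>150)&(hsv[...,2]>80)); ym[:, :240]=0; ym[:,330:]=0; ym[320:]=0;ym[:250]=0
ys,xs=np.nonzero(ym); print("yellow px",xs.mean(),ys.mean(),len(xs), xs.min(),xs.max(),ys.min(),ys.max())
dark=(a.max(2)<62); dark[:,:262]=0; dark[:,303:]=0; dark[310:]=0; dark[:160]=0
rows=np.arange(180,285,3); mid=[]
for r in rows:
    x=np.nonzero(dark[r])[0]; mid.append(((x.min()+x.max())/2,r,x.max()-x.min()))
mid=np.array(mid); print(mid[::5])
P=np.array([onz(Ca,m[:2],.036)[:2] for m in mid],np.float32)
vx,vy,x0,y0=cv2.fitLine(P,cv2.DIST_HUBER,0,.01,.01).ravel(); print("axis yaw",np.degrees(np.arctan2(vy,vx)),x0,y0)
print("ring",onz(Ca,(xs.mean(),ys.mean()),.036+.012))
# V plate
h2=cv2.cvtColor(b,cv2.COLOR_BGR2HSV)
cv2.imwrite("pics/vcrop.png",np.hstack([cv2.resize(b[140:330,265:405],None,fx=3,fy=3,interpolation=cv2.INTER_CUBIC)[:570],cv2.resize(a[140:330,240:365],None,fx=3,fy=3,interpolation=cv2.INTER_CUBIC)]))
E
```

```text
(330, 270) [112 107  99]
(283, 240) [14 14 14]
(284, 297) [  0 160 210]
(330, 100) [157 181 180]
(335, 205) [158 154 151]
(295, 205) [158 154 151]
(380, 205) [143 164 164]
(250, 200) [142 164 163]
yellow px 284.39830508474574 296.26271186440675 236 268 300 288 305
[[281.5 180.   35. ]
 [282.5 195.   35. ]
 [282.  210.   30. ]
 [282.5 225.   31. ]
 [283.  240.   30. ]
 [283.  255.   30. ]
 [282.  270.   40. ]]
axis yaw -7.0712056 0.4984172 -0.23061791
ring [ 0.55417308 -0.23569584  0.048     ]
```

View pics/vcrop.png

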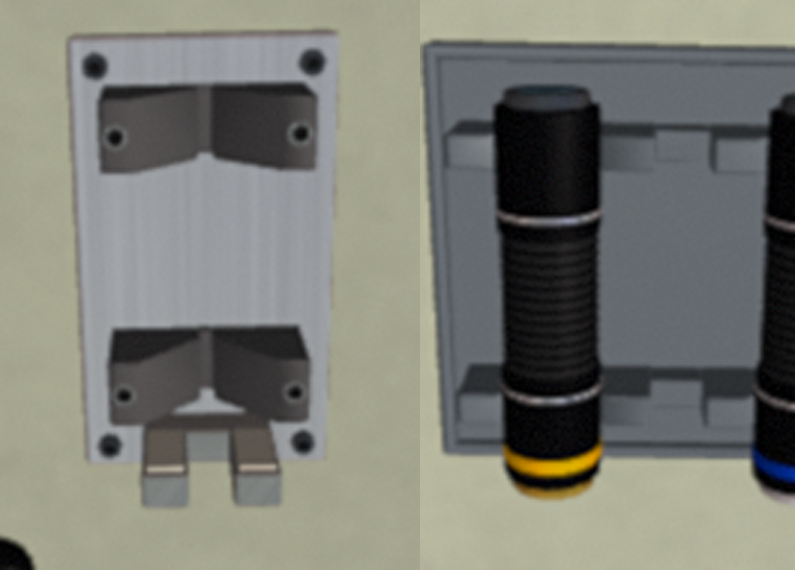

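Run:
```python
from meas import *
Ca,Cb=L("w_rack"),L("w_v")
fa=lambda x,y:((x-420)/3+240,y/3+140); fb=lambda x,y:(x/3+265,y/3+140)
r=onz(Ca,fa(548,217),.051); f=onz(Ca,fa(552,392),.051); print("rings",r,f,np.linalg.norm(f-r),"mid",(r+f)/2,np.degrees(np.arctan2(*(f-r)[1::-1])))
px=[(68,37),(337,31),(90,462),(325,458)]
W=np.array([onz(Cb,fb(*p),.010)[:2] for p in px])
# image: top=-x end; left side of picture is world -y
M=np.array([[-67,-43],[-67,43],[83,-43],[83,43]])/1e3
mc,wc=M.mean(0),W.mean(0); U,S,Vt=np.linalg.svd((M-mc).T@(W-wc)); R=(Vt.T@U.T); t=wc-R@mc
print("V origin",t,"yaw",np.degrees(np.arctan2(R[1,0],R[0,0])),"res mm",((M@R.T+t-W)*1e3).round(2),np.linalg.det(R))
hl=np.array([onz(Cb,fb(*p),.010)[:2] for p in [(95,66),(312,62),(110,445),(303,442)]]); print("holes in V mm",((hl-t)@R*1e3).round(1))
v=np.array([onz(Cb,fb(*p),.042)[:2] for p in [(100,87),(316,85),(110,328),(308,328)]]); print("saddle upper rear corners mm",((v-t)@R*1e3).round(1))
```

```text
rings [ 0.47741151 -0.22626306  0.051     ] [ 0.52836026 -0.23220698  0.051     ] 0.05129430252406933 mid [ 0.50288589 -0.22923502  0.051     ] -6.654319224779153
V origin [0.56891762 0.20675066] yaw 15.276105628126531 res mm [[-0.59 -1.25]
 [-1.33  0.89]
 [ 1.48 -0.9 ]
 [ 0.44  1.26]] 1.0000000000000002
holes in V mm [[-57.  -33.9]
 [-56.6  34.2]
 [ 75.3 -34.4]
 [ 75.7  34. ]]
saddle upper rear corners mm [[-54.7 -30.7]
 [-53.8  31. ]
 [ 18.9 -30.7]
 [ 20.4  30.3]]
```

Run:
```python
from meas import *
Ca,Cb=L("w_rack"),L("w_v"); T=cam("top")
fa=lambda x,y:((x-420)/3+240,y/3+140); fb=lambda x,y:(x/3+265,y/3+140)
u=np.array([np.cos(np.radians(-6.8)),np.sin(np.radians(-6.8))])
m=np.array([.503,-.2293]); n=np.array([-u[1],u[0]])
for nm,p,z in [("rear land",(548,101),.051),("ring r",(548,219),.051),("ring f",(552,402),.051),("yellow top",(553,480),.051),("front land",(553,492),.051),("rear face",(546,86),.048)]:
    d=onz(Ca,fa(*p),z)[:2]-m; print(nm,(d@u*1e3).round(1),(d@n*1e3).round(1))
for nm,p,z in [("front",(699,70),.040),("yellow",(699,94),.051),("ring f",(694,136),.051),("ring r",(685,241),.051),("rear",(680,302),.045)]:
    d=onz(T,((p[0]-400)/4+325-.375,p[1]/4+215-.375),z)[:2]-m; print("top",nm,(d@u*1e3).round(1),(d@n*1e3).round(1))
t=np.array([.5689,.2068]);a=np.radians(15.28);R=np.array([[np.cos(a),-np.sin(a)],[np.sin(a),np.cos(a)]])
for nm,p,z in [("saddle f",(110,362),.042),("saddle f",(306,360),.042),("valley",(203,157),.02),("valley",(207,390),.02),("stop l",(145,470),.056),("stop r",(280,468),.056)]:
    print(nm,((onz(Cb,fb(*p),z)[:2]-t)@R*1e3).round(1))
for p in [(78,92),(228,50),(152,360),(299,318)]:
    print("top plate",((onz(T,(p[0]/4+140-.375,p[1]/4+180-.375),.01)[:2]-t)@R*1e3).round(1))
```

```text
rear land -56.8 0.6
ring r -25.2 -0.0
ring f 28.6 0.1
yellow top 53.6 -0.1
front land 57.6 -0.2
rear face -60.3 -0.2
top front 62.4 -1.4
top yellow 49.5 -1.1
top ring f 28.2 -0.7
top ring r -24.4 -1.3
top rear -55.1 -2.5
saddle f [ 30.2 -31.2]
saddle f [31.  29.8]
valley [-29.3  -0.7]
valley [50.4 -0.3]
stop l [ 60.6 -21. ]
stop r [60.9 20.6]
top plate [81.2 36.2]
top plate [ 80.3 -46.3]
top plate [-66.3  35.6]
top plate [-66.7 -44.7]
```

Run:
```python
from h import *
yaw=180-6.8; b=np.array([.5043,-.2295])
robot.set_gripper(.06); print(robot.observe()["time"],robot.observe()["gripper_width"])
robot.move_pose([*b,.15],[180,0,yaw]); robot.pause(.3)
s=robot.observe(); print(s["time"],s["tool_pos"],s["ft_force"])
print(robot.line_to([*b,.037],vel=.08,guard=6))
robot.pause(.2); s0=robot.observe(); print(s0["time"],s0["tool_pos"],s0["ft_force"])
for w in [.034,.031,.030,.029,.0285]:
    robot.set_gripper(w); s=robot.observe(); print(w,s["gripper_width"].round(5),(s["ft_force"]-s0["ft_force"]).round(2),s["time"])
```

```text
4.4583 0.059826336399379815
6.3333 [ 0.50458205 -0.22903182  0.15007048] [-0.00101982  0.41024217  0.90859997]
False
8.0917 [ 0.50448247 -0.22964462  0.03731016] [-0.14297745  0.36130265 -0.46365191]Traceback (most recent call last):
  File "<stdin>", line 9, in <module>
AttributeError: 'float' object has no attribute 'round'
```

Run:
```python
from h import *
s0=robot.observe(); print(s0["gripper_width"])
for w in [.031,.030,.029,.0285,.028,.0275,.027]:
    robot.set_gripper(w); robot.pause(.15); s=robot.observe(); print(w,round(s["gripper_width"],5),(s["ft_force"]-s0["ft_force"]).round(2),s["time"])
    if s["gripper_width"]-w>.0004: break
```

```text
0.03412030822715574
0.031 0.03106 [-1.81 -2.76  1.39] 8.825
0.03 0.02996 [-2.41 -5.17  3.07] 9.1917
0.029 0.0292 [-3.65 -6.62  2.84] 9.5583
0.0285 0.02866 [-4.07 -7.7   3.79] 9.925
0.028 0.02807 [-4.74 -8.62  4.1 ] 10.2917
0.0275 0.02762 [-3.69 -8.62  3.14] 10.6583
0.027 0.02733 [-4.8  -8.68  4.73] 11.025
```

Run:
```python
from h import *
b=np.array([.5043,-.2295])-.0018*np.array([.118,.993])
robot.set_gripper(.033); robot.line_to([*b,.037],vel=.02); robot.pause(.2); s0=robot.observe(); print(s0["ft_force"],s0["tool_pos"])
for w in [.030,.029,.028,.0275,.027]:
    robot.set_gripper(w); robot.pause(.15); s=robot.observe(); print(w,round(s["gripper_width"],5),(s["ft_force"]-s0["ft_force"]).round(2),s["time"])
```

```text
[-0.11287891  0.56719808 -0.38230529] [ 0.50405592 -0.23112185  0.03691797]
0.03 0.02989 [ 1.01 -0.93  0.92] 12.075
0.029 0.02908 [ 0.22 -0.69 -0.66] 12.4417
0.028 0.02818 [-0.36 -3.13  0.91] 12.8083
0.0275 0.02779 [-1.54 -5.5   2.4 ] 13.175
0.027 0.02746 [-1.45 -5.8   2.01] 13.5417
```

Run:
```python
from h import *
b=np.array([.5043,-.2295])-.0024*np.array([.118,.993])
robot.line_to([*b,.037],vel=.02); robot.pause(.2); s=robot.observe(); print("shifted",s["ft_force"].round(2),s["tool_pos"].round(5))
for w in [.0265,.026]:
    robot.set_gripper(w); robot.pause(.15); s=robot.observe(); print(w,round(s["gripper_width"],5),s["ft_force"].round(2),s["time"])
for dz in [.001,.002,.003]:
    g=robot.line_to([*b,.037-dz],vel=.01,guard=14); robot.pause(.1); s=robot.observe(); print(dz,g,s["ft_force"].round(2),s["tool_pos"].round(5),s["time"])
    if g: break
robot.line_to([*b,.037],vel=.02); robot.pause(.1); s=robot.observe(); print(s["ft_force"].round(2),s["tool_pos"].round(5),round(s["gripper_width"],5),s["time"])
```

```text
shifted [-1.99 -0.14  5.56] [ 0.50409 -0.23167  0.03709]
0.0265 0.02691 [-2.25  0.19  4.94] 14.3583
0.026 0.02646 [-0.99  0.65  5.62] 14.725
0.001 False [-5.52  2.35 13.95] [ 0.50415 -0.23172  0.03704] 15.075
0.002 False [-8.22  5.52 21.77] [ 0.50421 -0.23176  0.03696] 15.425
0.003 False [-12.48   6.7   30.47] [ 0.50426 -0.23182  0.03686] 15.775
[-0.53  0.6   7.33] [ 0.50426 -0.23173  0.03717] 0.02665 16.175
```

```bash
cat > v.py <<'E'
from h import *
t=np.array([.5689,.2068]);a=np.radians(15.28);R=np.array([[np.cos(a),-np.sin(a)],[np.sin(a),np.cos(a)]])
def V(x,y,z): return [*(t+R@np.array([x,y])),z]
def st(l=""):
    s=robot.observe(); p=(s["tool_pos"][:2]-t)@R; f=s["ft_force"]; fv=f[:2]@R
    print(l,"t%.2f"%s["time"],"V xyz mm",(p*1e3).round(2),round(s["tool_pos"][2]*1e3,2),"F",fv.round(2),f[2].round(2),"w %.5f"%s["gripper_width"]); return s
E
python3 - <<'E'
from v import *
b=np.array([.5043,-.2295])-.0024*np.array([.118,.993])
robot.line_to([*b,.05],vel=.05); robot.pause(.1); st("lift")
robot.line_to([*b,.15],vel=.15); robot.pause(.2); st("up")
robot.move_pose(V(-.008,-.0028,.14),[180,0,195.28]); robot.pause(.2); st("over V")
robot.line_to(V(-.008,-.0028,.075),vel=.1); robot.pause(.2); st("low")
C,im=snap("wrist","w_low"); np.savez("pics/w_low.npz",K=C[0],R=C[1],t=C[2])
_,top=snap("top","top1"); _,sd=snap("side","side1")
o=np.zeros((600,800,3),np.uint8)
c=cv2.resize(im[100:420,120:520],(500,400)); o[:400,:500]=c
c=cv2.resize(top[180:280,140:215],(300,400),interpolation=cv2.INTER_CUBIC); o[:400,500:]=c
c=cv2.resize(sd[180:240,240:360],(400,200),interpolation=cv2.INTER_CUBIC); o[400:,:400]=c
c=cv2.resize(sd[250:320,270:370],(286,200),interpolation=cv2.INTER_CUBIC); o[400:,400:686]=c
cv2.imwrite("pics/low.png",o)
E
```

```text
lift t16.68 V xyz mm [-178.32 -405.89] 49.67 F [-0.42  0.32] -1.68 w 0.02697
up t17.70 V xyz mm [-178.61 -405.56] 148.8 F [-0.1  -0.41] -1.33 w 0.02719
over V t19.51 V xyz mm [-7.92 -3.73] 140.04 F [-0.16  0.84] -1.15 w 0.02676
low t20.51 V xyz mm [-7.43 -2.87] 75.87 F [-0.08 -0.28] -1.12 w 0.02694
```

View pics/low.png

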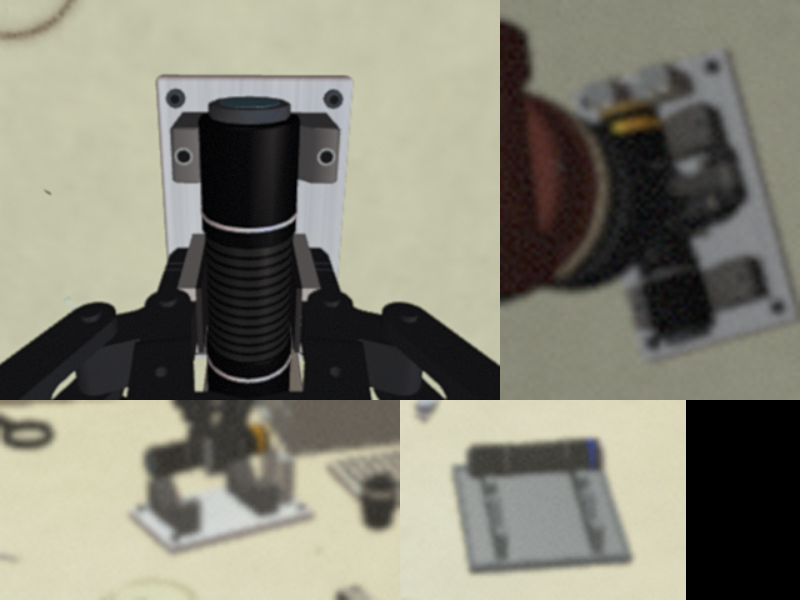

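Run:
```python
from v import *
y=-.0008
robot.line_to(V(-.008,y,.075),vel=.03); robot.line_to(V(-.008,y,.049),vel=.06); robot.pause(.2); st("pre")
g=robot.line_to(V(-.008,y,.0395),vel=.012,guard=4); robot.pause(.2); print(g); s=st("contact")
```

```text
pre t21.69 V xyz mm [-7.62 -0.85] 49.51 F [-0.92  0.32] -1.18 w 0.02722
True
contact t22.47 V xyz mm [-8.   -0.68] 42.46 F [ 0.35 -0.06] 5.32 w 0.02663
```

Run:
```python
from v import *
y=-.0008
robot.line_to(V(-.008,y,.0419),vel=.01); robot.pause(.1); st("z set")
robot.line_to(V(-.005,y,.0419),vel=.01); robot.pause(.1); st("slide")
g=robot.line_to(V(.006,y,.0419),vel=.008,guard=4); robot.pause(.2); print(g); st("stop?")
```

```text
z set t22.82 V xyz mm [-7.7  -0.69] 42.43 F [-1.41  0.52] 6.06 w 0.02692
slide t23.37 V xyz mm [-4.81 -0.69] 42.45 F [-2.79  1.47] 6.39 w 0.02701
True
stop? t24.33 V xyz mm [-0.14 -0.7 ] 42.45 F [-0.54 -0.58] 4.05 w 0.02672
```

Run:
```python
from v import *
y=-.0007
g=robot.line_to(V(.0012,y,.0419),vel=.008,guard=9); robot.pause(.2); print(g); st("push1")
g=robot.line_to(V(.0022,y,.0419),vel=.008,guard=9); robot.pause(.2); print(g); st("push2")
```

```text
True
push1 t24.75 V xyz mm [-0.16 -0.68] 42.46 F [-1.35 -0.49] 5.21 w 0.02664
True
push2 t25.19 V xyz mm [-0.13 -0.7 ] 42.47 F [-1.3  -0.54] 5.4 w 0.02733
```

Run:
```python
from v import *
g=robot.line_to(V(.0004,-.0007,.0412),vel=.008,guard=14); robot.pause(.5); print(g); st("press"); robot.pause(.3); st("press")
C,im=snap("wrist","w_end"); _,sd=snap("side","side2"); _,top=snap("top","top2")
o=np.zeros((600,800,3),np.uint8)
o[:400,:500]=cv2.resize(im[60:380,120:520],(500,400)); o[:400,500:]=cv2.resize(top[180:280,140:215],(300,400),interpolation=cv2.INTER_CUBIC)
o[400:,:400]=cv2.resize(sd[180:240,240:360],(400,200),interpolation=cv2.INTER_CUBIC); o[400:,400:]=cv2.resize(sd[220:320,230:430],(400,200),interpolation=cv2.INTER_CUBIC)
cv2.imwrite("pics/end.png",o)
```

```text
True
press t25.90 V xyz mm [-0.15 -0.7 ] 42.44 F [-2.28  0.39] 5.13 w 0.02657
press t26.20 V xyz mm [-0.13 -0.69] 42.44 F [-0.84  0.82] 4.28 w 0.02686
```

View pics/end.png

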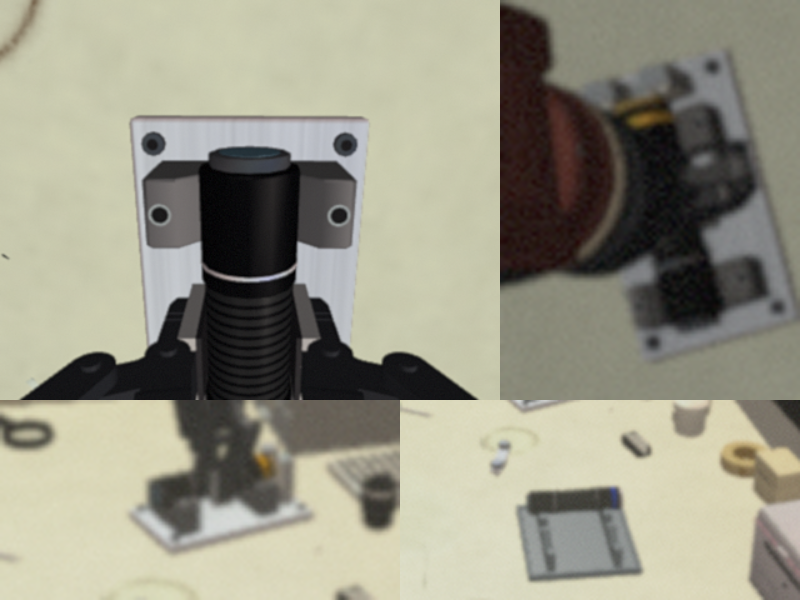

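Run:
```python
from v import *
for z in [.0419,.0416,.0413]:
    robot.line_to(V(.0003,-.0007,z),vel=.005); robot.pause(.25); s=st(z)
    if s["ft_force"][2]>9.5: break
robot.pause(.8); st("settled")
```

```text
0.0419 t26.90 V xyz mm [-0.1 -0.7] 42.41 F [-7.19 -0.6 ] 8.92 w 0.02670
0.0416 t27.40 V xyz mm [-0.11 -0.69] 42.37 F [-6.77 -0.36] 10.77 w 0.02669
settled t28.20 V xyz mm [-0.12 -0.68] 42.37 F [-7.12 -0.08] 10.98 w 0.02687
```

Run:
```python
from v import *
st("before"); print(robot.job_done()); st("after")
```

```text
before t28.20 V xyz mm [-0.12 -0.68] 42.37 F [-7.12 -0.08] 10.98 w 0.02687
the job is handed in; nothing more can be done
None
the job is handed in; nothing more can be done
```

The yellow-ringed barrel is in the V-block with its brass end against the end stop. The arm is still gripping it and pressing it down. I handed the job in at 28.2 s, and no verdict was reported.

**Last force checks:**
- **Down:** about 11–12 N, steady over 0.8 s.
- **On the end stop:** about 7 N. Two extra pushes, each stopped once the force had changed by 9 N, moved it no further, so it is on the stop.
- **Sideways:** about 0 N, so the load is shared between both flanks.

**Grip:** I closed the fingers to a set width rather than to full force. The barrel did not slip at roughly 24 N in a trial push in the rack. The grip force itself could not be read, so 20–30 N per finger is not confirmed.

**Height:** the grasp point stopped at 42.4 mm. It sat about 1 mm above the barrel axis when I gripped it, which fits the 41.2 mm seat, but I did not measure the barrel's height directly.

**Last pictures:** they were taken before the final press. They show the barrel lying along the V, the blue-ringed barrel still in the rack, and the strap and hex keys apparently where they were.

**Disagreements:**
- **V-block position:** the top camera put the V-block about 5 mm to one side of the wrist camera's estimate. I went by the wrist picture, and the zero sideways force at contact supported it.
- **Barrel in the rack:** it lay about 2.4 mm off my first wrist-camera estimate, so the first closing pushed it sideways with about 9 N. I re-centred the gripper before lifting.

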